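Open the shutter tester and hold its spring jaw at the index

TASK

The next shutter unit is to go into the shutter tester: fold the tester's light hood up on its stiff hinge until it stands upright and leave it standing there by itself, then pull the spring-loaded clamp jaw out by its grip until its white line lies within the width of the red index on the scale, and keep it there. The program finishes while the gripper is still holding the jaw open at the index, so that a colleague can lay the shutter in. Do not shift the red index, and leave the other parts on the bench where they are.

Things in the scene. Friction and masses are not known exactly. Their poses are not given: they have to be found in the camera images.
- tester: fixed bench shutter tester: dark grey housing, x -135 to 95, y -95 to 95 mm in its own frame, 42 mm high; aluminium deck (top 45 mm) under a hinged hood; black key strip at its front. Origin on the bench; x points from front to rear, y to the hinge side, z up. On the deck stand the fixed jaw (x 56 to 68, top 61 mm), the spring jaw and rod holders (x -60, y +-30, top 56 mm)
- hood (a joint): angle of the dark grey light hood about its hinge on the tester's +y side: 0 = shut, 1.57 rad = upright, stop at 2.0. The hinge is stiff: the hood (about 0.22 kg) stays at whatever angle it is left and needs about 2 to 4 N at the tab. It may start slightly ajar
- hood_hinge (a point): middle of the hinge line, which runs along the tester's x axis 85 mm to the +y side of its origin, 48 mm above the bench. Shut, the hood is a box open below: 170 mm along x, reaching 165 mm from the hinge towards -y, its top 102 mm above the bench
- hood_tab (a point): gripping point inside the orange lift tab on the hood's free (-y) wall: tab 24 mm wide along the tester's x, 8 mm thick, 49 mm long; the point is 30 mm from the wall. Hood shut: 195 mm from the hinge line towards -y, 30 mm above it; upright: 195 mm above it, 30 mm to +y of it. The tab can turn between two fingers that pinch its 24 mm width
- jaw (a joint): how far the spring jaw is pulled out, m: 0 = home (where the spring returns it), growing towards the front (the tester's -x), stop at 0.064. The spring pulls back with about 5 N at home and 13 N at 0.05
- jaw_grip (a point): gripping point in the upright brass grip post of the spring jaw, under the hood: post 14 mm along the tester's x (the sliding direction), 24 mm along y, top 90 mm above the bench; the point lies on its axis 76 mm above the bench. The carriage round its foot (26 x 76 mm) has its top 56 mm high; the upright hood stands 85 mm to its +y side
- jaw_line (a point): outer end of the white line on the jaw's black pointer arm, 60 mm to the -y side of the grip, 53 mm above the bench; it moves with the jaw and has the same x as the grip point in the tester's frame
- index (a joint): place of the red index on its scale, m: the value of the jaw's joint at which the white line lies at the middle of the index. Set anew each time; it only moves if pushed
- index_mark (a point): middle of the top of the red index, a red block 10 mm wide along the sliding direction, 16 mm along y and 6 mm high, on the white scale on the deck's -y side, 55 mm above the bench, 70 mm to the -y side of the grip
- mount_ring: bystander: silver-grey lens mount ring, 66 mm across, 8 mm high; origin at the centre of its underside
- dof_ring: bystander: brass depth-of-field scale ring, 64 mm across, 12 mm high; origin at the centre of its underside
- filter: bystander: green glass filter in a black rim, 54 mm across, 7 mm high; origin at the centre of its underside
- drum: bystander: black shutter curtain drum standing on end, 30 mm across, 48 mm high; origin at the centre of its underside
- shutter: bystander: the black shutter unit that is next to be tested, 42 x 64 mm, 13 mm high, lying on the bench; origin at the centre of its underside
- driver: bystander: screwdriver 150 mm long lying on the bench
- blower: bystander: black rubber dust blower, 58 mm across, 88 mm high, standing; origin at the centre of its underside

How it is judged (in metres and radians):
On the way, in this order (a step that is already met when the one before it is completed fails the run):
1. the hood stands upright by itself, untouched, with the jaw still home (value of joint hood between 1.39 and 1.75 rad and contact force between hood and anything else below 0.2 N and value of joint jaw below 0.006 m), for 0.2 s.
2. the gripper holds the jaw with its white line within the red index (x of jaw_line in the frame of index_mark between -0.005 and 0.005 m and contact force between jaw and the fingers above 3 N), for 0.3 s.
At the end, for the whole second after the job is handed in: the hood stands upright (within 10 degrees) and untouched; the gripper's fingers hold the spring jaw still, pressing it with more than 3 N, with its white line within the red index's width (5 mm either side of its middle) (all of step 2 and value of joint hood between 1.39 and 1.75 rad and velocity of joint jaw between -0.005 and 0.005 m/s and contact force between hood and anything else below 0.5 N); the arm keeps its last pose, push and grip.
It fails at once if the red index was pushed along its scale (more than 4 mm) (distance of index_mark from where it was at the start of the episode above 0.004 m).
It fails at once if another part on the bench was shifted by more than 15 mm (distance of any of mount_ring, dof_ring, filter, drum, shutter, driver, blower from where it was at the start of the episode above 0.015 m).
It also fails if it takes over 54 s, if anything falls off the work surface, if the arm or the gripper's body presses on something with over 40 N, if the wrist force passes 120 N, or if a joint passes its speed limit or range.

ROBOT

A 6-joint arm with a two-finger parallel gripper is mounted at the origin on the work surface. World frame = base frame: x ahead of the robot, y to its left, z up, the work surface at z = 0. Lengths are in m, angles in degrees, forces in N, time in s.
With the tool pointing down it reaches from about 0.375 to 0.75 m from the base axis. Payload 9 kg.
Tool frame: the origin (TCP) lies where the fingers leave the gripper's body, on its centre line; the fingertips stand 73 mm ahead of it and the grasp point (between the pads) lies 54 mm ahead of it (robot.tip_reach is the distance from the TCP to the fingertips, in m); z points along the fingers, y is the direction in which the jaws open and shut (so a half turn about z gives the same grasp; the last joint's range is limited). The gripper opens to 85 mm and grips with 20 to 120 N. Pads are 22 mm wide; open, the fingers measure 114 mm over their backs; the gripper's body (76 mm by 85 mm) begins 54 mm behind the grasp point. The pads swing forward as they close: fully open they stand 13 mm farther back than shut.
Start: joints at [-12.473, 5.964, 5.575, 89.605, 0, 77.527], TCP at [0.6, 0, 0.304] pointing down, gripper open.
Joint ranges: [-171.21, 171.21], [-48.23, 106.86], [-62.78, 66.21], [-105.2, 120.99], [-86.42, 89.51], [-180, 180]. Speed limits (degrees/s): [127.2, 127.2, 147.25, 180, 180, 180].

INTERFACE

Orientations are given as [roll, pitch, yaw] about the fixed x, y, z axes, in that order (R = Rz(yaw) Ry(pitch) Rx(roll)).
In Python, from plant import robot gives the robot as it stands. Calls block until the motion is done:
- robot.move_pose(position, orientation): joint-space move of the TCP to a pose.
- robot.line_to(position, vel=0.15, rotation=None, guard=None): straight line of the TCP; rotation=None keeps the orientation; vel is the mean speed in m/s. With guard (N) it stops when the force on the tool has changed by that much, and returns True; else False.
- robot.goto_joints(angles): joint-space move.
- robot.set_gripper(opening): finger opening in m; the grip force is fixed at half the most; returns when the fingers have stopped.
- robot.pause(seconds).
- robot.ik(position, orientation): joint angles nearest the present ones, or None.
- robot.observe(): the state.
- robot.grab_frame(name): name is "scene" or "side" or "wrist"; returns the picture (480x640x3 uint8, blue, green, red); there is no depth.
- robot.get_calibration(name): a dict with "vertical_fov" (degrees; the focal length in pixels is half the picture's height over the tangent of half this angle, whatever the lens; pixels are square), "cx", "cy" (the principal point, pixels), "rvec" (rotation vector, rad) and "tvec" (3), from world to camera coordinates, as OpenCV has them. Camera axes: x right, y down, z forward; pixel columns grow to the right and rows downward; lengths in m; the calibration is good to about 2 mm. A picture is of the moment at which its call begins: read the wrist's pose just before it. get_calibration takes no time and is no camera call; for the wrist camera it gives the pose at the moment of the call.
A pose or a line that the arm cannot do raises robot.IKError and nothing moves.
- robot.job_done(): hands the job in, once; it reports no verdict.
The state is a dict: "time": time; "q": joint angles; "qvel": joint speeds; "joint_torque": joint torques, N m; "tool_pos": TCP position; "tcp_rot": TCP orientation; "ft_force": force on the tool from outside, world axes, zero at the start; "torque": the same for the moment, N m; "gripper_width": finger opening in m.
Only numpy, scipy, OpenCV 4.12 (cv2) and the standard library are available. Lean on these libraries where they do the work, as an engineer would, in place of code of your own. Each camera call takes 0.05 s, during which the arm holds its last target. There are 200 camera calls.

## Working session

There is one attempt and no reset: what is moved stays moved. The work goes in short steps, each a Python script; the robot and the scene stay as the last script left them, time stands still between calls to the robot, and variables do not carry over. Pictures are saved under pics/ and viewed, on a budget of 10 in all, crops included, one or two more only if the job needs it, and the job is handed in when it is done.

```bash
ls; mkdir -p pics
python3 - <<'E'
from plant import robot
import cv2,numpy as np
a=[robot.grab_frame(n) for n in("scene","side","wrist")]
for n,i in zip(("scene","side","wrist"),a): cv2.imwrite(f"pics/{n}0.png",i); print(n,robot.get_calibration(n))
o=robot.observe();print(o["time"],o["tool_pos"],o["tcp_rot"],o["ft_force"])
E
```

```text
pics
scene {'vertical_fov': 55.506087491781265, 'cx': 321.666231026956, 'cy': 239.19792805753738, 'rvec': array([ 0.81699042,  2.44912564, -1.19893945]), 'tvec': array([ 0.36513097, -0.08915246,  1.46914044])}
side {'vertical_fov': 43.6307053552672, 'cx': 311.9804206498614, 'cy': 232.35661647289186, 'rvec': array([ 2.27373004, -0.85923214,  0.32313126]), 'tvec': array([-0.36378452,  0.2721187 ,  1.41195018])}
wrist {'vertical_fov': 70.5892454860835, 'cx': 320.2892368300455, 'cy': 240.5830753907936, 'rvec': array([-2.81014445e+00, -1.50383994e-04,  2.37788113e-03]), 'tvec': array([-0.59973814, -0.04203019,  0.38017459])}
0.15 [5.99840371e-01 4.34426195e-05 3.03328480e-01] [-1.79947777e+02 -1.26960161e-02  8.99992713e+01] [ 0.47668176 -1.03098404  0.51861407]
```

View pics/scene0.png

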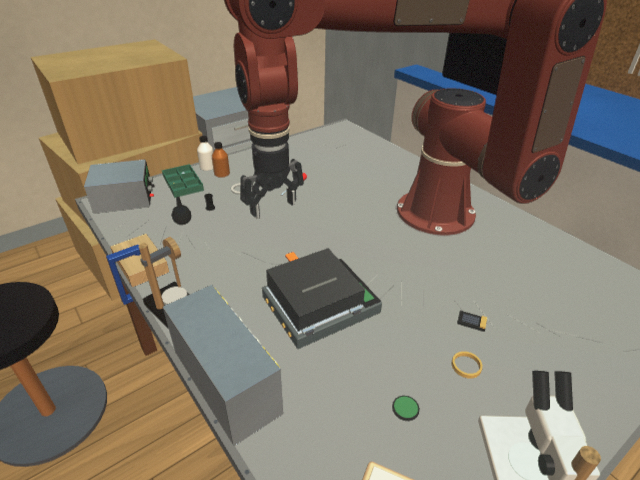

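View pics/side0.png

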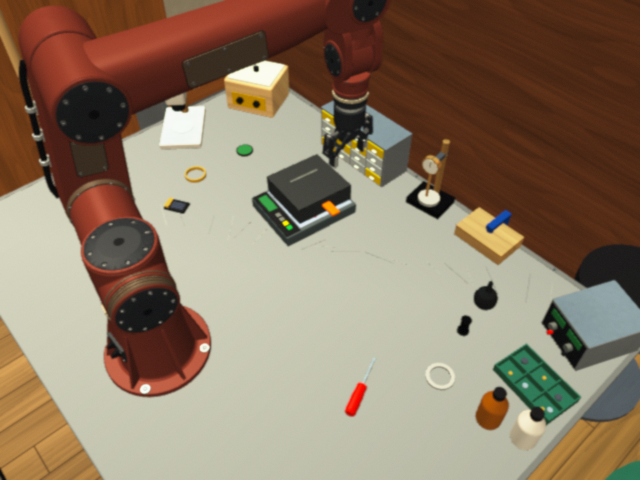

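The side view shows the tester with its key strip towards the robot, the orange tab at about (331,208) and the hood top around (310,187). In the scene view the tab is at (292,258). Next I'll take an enlarged crop of both and triangulate the tab.

```bash
cat > h.py <<'E'
import cv2,numpy as np
from plant import robot
def cam(n):
    c=robot.get_calibration(n); f=240/np.tan(np.radians(c["vertical_fov"])/2)
    K=np.array([[f,0,c["cx"]],[0,f,c["cy"]],[0,0,1]]); R=cv2.Rodrigues(c["rvec"])[0]
    return K,R,np.array(c["tvec"]).ravel()
def ray(C,p):
    K,R,t=C; d=R.T@np.linalg.inv(K)@np.array([p[0],p[1],1]); return -R.T@t,d/np.linalg.norm(d)
def onz(C,p,z):
    o,d=ray(C,p); return o+d*(z-o[2])/d[2]
def tri(C1,p1,C2,p2):
    o,d=ray(C1,p1);q,e=ray(C2,p2)
    s=np.linalg.lstsq(np.c_[d,-e],q-o,rcond=None)[0]; a,b=o+s[0]*d,q+s[1]*e
    return (a+b)/2,np.linalg.norm(a-b)
def proj(C,X):
    K,R,t=C; v=K@(R@np.asarray(X,float)+t); return v[:2]/v[2]
E
python3 - <<'E'
from h import *
S=cv2.imread("pics/scene0.png");D=cv2.imread("pics/side0.png")
pt=[]
for I,n,(x0,y0,x1,y1) in((S,"scene",(270,240,320,280)),(D,"side",(310,190,350,225))):
    h=cv2.cvtColor(I,cv2.COLOR_BGR2HSV);m=cv2.inRange(h,(5,150,120),(20,255,255))
    r=np.zeros_like(m);r[y0:y1,x0:x1]=m[y0:y1,x0:x1];ys,xs=np.nonzero(r);pt.append((xs.mean(),ys.mean()));print(n,pt[-1],len(xs),cv2.minAreaRect(np.c_[xs,ys].astype(np.float32)))
print(tri(cam("scene"),pt[0],cam("side"),pt[1]))
a=cv2.resize(S[240:350,255:388],None,fx=5.5,fy=5.5,interpolation=cv2.INTER_CUBIC)
b=cv2.resize(D[150:245,245:360],None,fx=6.5,fy=6.5,interpolation=cv2.INTER_CUBIC)
cv2.imwrite("pics/b.png",b[:600,:800]);cv2.imwrite("pics/a.png",a[:600,:800]);print(a.shape,b.shape)
E
```

```text
scene (np.float64(291.31944444444446), np.float64(256.34722222222223)) 72 ((291.4000244140625, 256.3000183105469), (8.049844741821289, 9.391485214233398), 63.43495178222656)
side (np.float64(330.2287581699346), np.float64(207.7516339869281)) 153 ((330.5000305175781, 208.00003051757812), (17.677669525146484, 9.192387580871582), 45.0)
(array([0.55715264, 0.00560791, 0.09027606]), np.float64(0.004580176538611336))
(605, 732, 3) (618, 748, 3)
```

View pics/b.png

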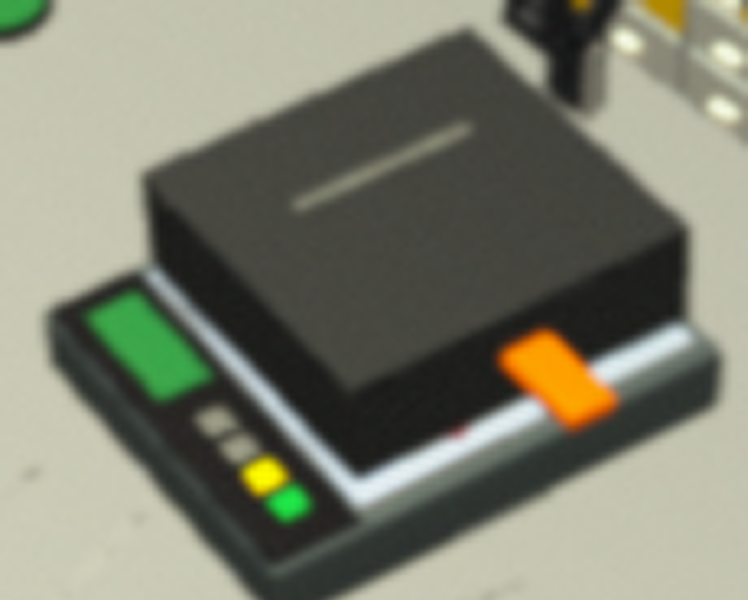

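View pics/wrist0.png

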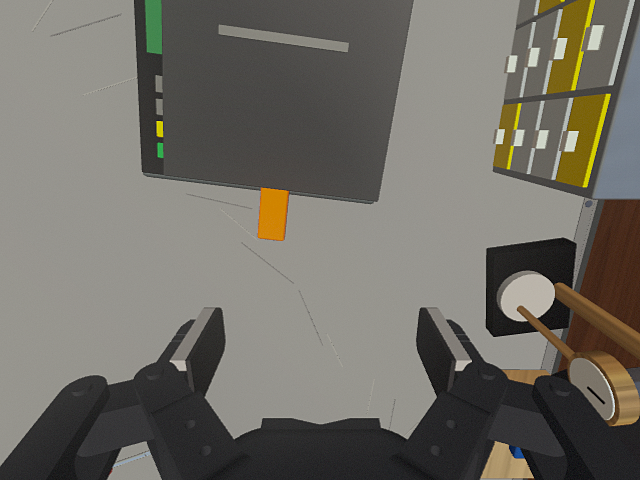

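Side crop: the housing's top corners are at crop (275,570), (50,318) and (718,350), and the hood's free top edge runs from (350,388) to (687,230). The wrist view shows the tab from above at about (273,214) and the hood's free top edge from (163,174) to (378,202).

Run:
```python
from h import *
W=cam("wrist");D=cam("side")
f=lambda u,v:(245+(u+.5)/6.5-.5,150+(v+.5)/6.5-.5)
c=[onz(D,f(*p),.042) for p in((275,570),(50,318),(718,350))]
for a in c: print("corner",a.round(4))
u=c[1]-c[0];v=c[2]-c[0];print("len y 190?",np.linalg.norm(u),"len x 230?",np.linalg.norm(v),"yaw from y",np.degrees(np.arctan2(-u[0],u[1])),"from x",np.degrees(np.arctan2(v[1],v[0])))
I=cv2.imread("pics/wrist0.png");h=cv2.cvtColor(I,cv2.COLOR_BGR2HSV);m=cv2.inRange(h,(5,150,120),(20,255,255));m[:180]=0;m[245:]=0;m[:,:250]=0;m[:,300:]=0
ys,xs=np.nonzero(m);w=(xs.mean(),ys.mean());print(w,cv2.boxPoints(cv2.minAreaRect(np.c_[xs,ys].astype(np.float32))))
print("tab",tri(W,w,D,(330.2,207.75)))
# hood top edge
for a,b in(((163,174),(350,388)),((378,202),(687,230))): print("hood top",tri(W,a,D,f(*b)))
ps=np.radians(np.degrees(np.arctan2(v[1],v[0])))
ex=np.array([np.cos(ps),np.sin(ps),0]);ey=np.array([-ex[1],ex[0],0])
o=np.mean([c[0]+.135*ex+.095*ey,c[1]+.135*ex-.095*ey,c[2]-.095*ex+.095*ey],0);print("origin",o)
```

```text
corner [0.4281 0.0367 0.042 ]
corner [0.4486 0.214  0.042 ]
corner [0.6509 0.008  0.042 ]
len y 190? 0.17842254118551026 len x 230? 0.2246502260198159 yaw from y -6.57886901286786 from x -7.354368410183669
(np.float64(272.4891774891775), np.float64(213.6240981240981)) [[256.06702 237.97423]
 [261.00928 186.90413]
 [288.52576 189.567  ]
 [283.5835  240.6371 ]]
tab (array([0.55826104, 0.01011587, 0.0857316 ]), np.float64(0.00011000502049661917))
hood top (array([0.47809624, 0.04673947, 0.1065174 ]), np.float64(0.0009796151988834042))
hood top (array([0.64586139, 0.02476461, 0.10404107]), np.float64(0.0011296252505540694))
origin [0.57111546 0.11016698 0.042     ]
```

Two independent estimates agree. The hood edge length is 169 mm (170 nominal), yaw is about -7.4°, the hinge middle is about (0.583, 0.199, 0.048), and the hood is about 1° ajar. I'm grasping the tab next.

```bash
cat >> h.py <<'E'
PS=np.radians(-7.4); EX=np.array([np.cos(PS),np.sin(PS),0]); EY=np.array([-EX[1],EX[0],0]); EZ=np.array([0,0,1.])
H=np.array([.583,.1985,.048])
def tabp(th):
    c,s=np.cos(th),np.sin(th); return H+EY*(-.195*c+.030*s)+EZ*(.030*c+.195*s)
def st(tag=""):
    o=robot.observe(); print(tag,round(o["time"],2),np.round(o["tool_pos"],4),np.round(o["ft_force"],1),round(o["gripper_width"],4)); return o
E
python3 - <<'E'
from h import *
t=tabp(.02)+EZ*.054; print(t)
robot.move_pose(t+EZ*.08,[180,0,82.6]); st()
robot.set_gripper(.05)
print(robot.line_to(t,vel=.08,guard=8)); st("down")
robot.set_gripper(.0); st("grip")
cv2.imwrite("pics/grip.png",robot.grab_frame("wrist"))
E
```

```text
[0.55796715 0.00575776 0.13589374]
 0.62 [0.5581 0.0057 0.2165] [-0.  -0.2  0.9] 0.0857
False
down 2.22 [0.5584 0.0057 0.1366] [-0.3 -0.7  0.2] 0.0502
grip 2.57 [0.5574 0.0057 0.1358] [-5.6 -1.4  2.1] 0.0227
```

View pics/grip.png

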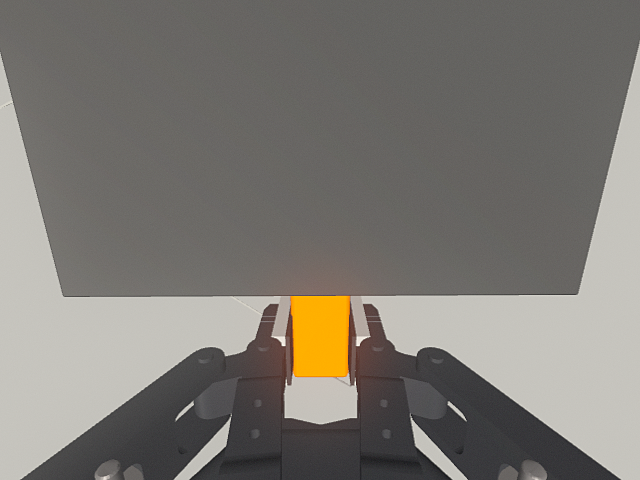

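The fingers pinch the tab squarely, and its outline spans (290–350, 297–377). The hood edge lies level at row 295, so the yaw is right. I'll lift along the arc.

Run:
```python
from h import *
for d in np.linspace(10,90,9):
    robot.line_to(tabp(np.radians(d))+EZ*.054,vel=.1)
    if d%20==10: st(d)
robot.pause(.2);st("up")
robot.set_gripper(.05);st("open")
p=np.array(robot.observe()["tool_pos"]);robot.line_to(p+EZ*.07,vel=.12);st()
cv2.imwrite("pics/side1.png",robot.grab_frame("side"))
cv2.imwrite("pics/w1.png",robot.grab_frame("wrist"))
I=cv2.imread("pics/side1.png");D=cam("side")
cv2.imwrite("pics/side1c.png",cv2.resize(I[90:250,230:390],None,fx=3.7,fy=3.7,interpolation=cv2.INTER_CUBIC))
for d in (80,90,100): print(d,proj(D,tabp(np.radians(d))))
```

```text
10.0 3.08 [0.5584 0.0136 0.1656] [-4.3 -0.1 -1.8] 0.0227
30.0 4.06 [0.5627 0.0479 0.2266] [-5.4  5.9 -5.7] 0.0224
50.0 5.04 [0.5692 0.0994 0.2714] [-6.6  5.1 -9.9] 0.0229
70.0 6.03 [0.577  0.1622 0.2957] [ -6.8   2.9 -12.1] 0.0224
90.0 7.01 [0.5855 0.2297 0.2971] [ -9.4  -1.1 -10.6] 0.0232
up 7.21 [0.5855 0.2295 0.2971] [-8.3 -0.6 -9.9] 0.0232
open 7.58 [0.5874 0.2286 0.2985] [ 0.2 -0.1 -0.8] 0.0499
 8.33 [0.5874 0.2286 0.3678] [ 1.1 -0.7  0.6] 0.0498
80 [290.93931364 123.91112942]
90 [284.07947415 118.03477243]
100 [277.67895591 114.26377784]
```

View pics/side1c.png

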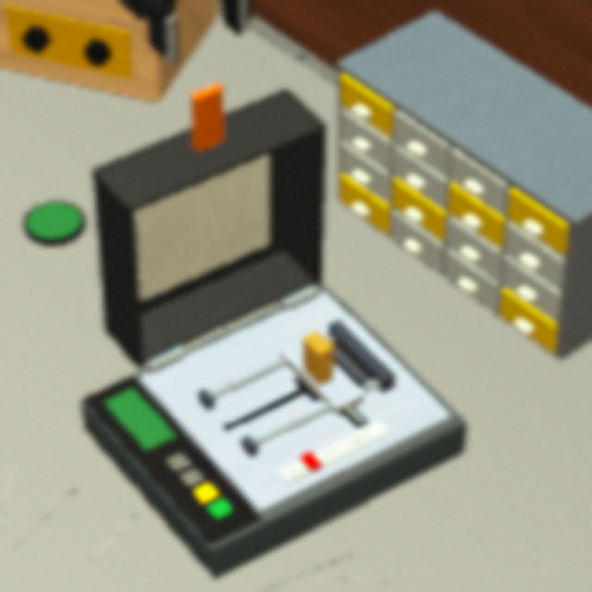

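The hood stands upright. The tab centre is at about px (286,122) against roughly (284,120) predicted for 90°. The post top is near px (316,182) and the red index near (314,215). Next I'll locate these and turn the wrist so the camera sits on the side away from the hood.

Run:
```python
from h import *
D=cam("side");O=H-EY*.085-EZ*.048
loc=lambda p:(np.array([(p-O)@EX,(p-O)@EY,p[2]])).round(4)
g=onz(D,(316,182),.090);i=onz(D,(314.3,214.6),.055);print("grip",g,loc(g),"index",i,loc(i))
p=np.array(robot.observe()["tool_pos"]);robot.line_to(p-EY*.115+EZ*.02,vel=.2)
t=O+EX*((g-O)@EX-.02)+EZ*.30; t=t-EY*.02
robot.move_pose(t,[180,0,-97.4]);st()
robot.pause(.2)
W=cam("wrist");cv2.imwrite("pics/w2.png",robot.grab_frame("wrist"))
h=cv2.cvtColor(cv2.imread("pics/w2.png"),cv2.COLOR_BGR2HSV)
m=cv2.inRange(h,(0,170,80),(4,255,255))|cv2.inRange(h,(176,170,80),(180,255,255))
for c in cv2.findContours(m,0,2)[0]:
    if cv2.contourArea(c)>30: r=cv2.minAreaRect(c);print("red",r,loc(onz(W,r[0],.055)))
np.savez("w2.npz",K=W[0],R=W[1],t=W[2])
```

```text
grip [0.59340328 0.10701084 0.09      ] [ 0.0221 -0.0044  0.09  ] index [0.52923434 0.04155573 0.055     ] [-0.0331 -0.0776  0.055 ]
 11.84 [0.5716 0.0942 0.3001] [0.4 0.9 0. ] 0.0501
red ((358.5, 162.0), (16.0, 9.0), 90.0) [-0.0322 -0.0714  0.055 ]
```

View pics/w2.png

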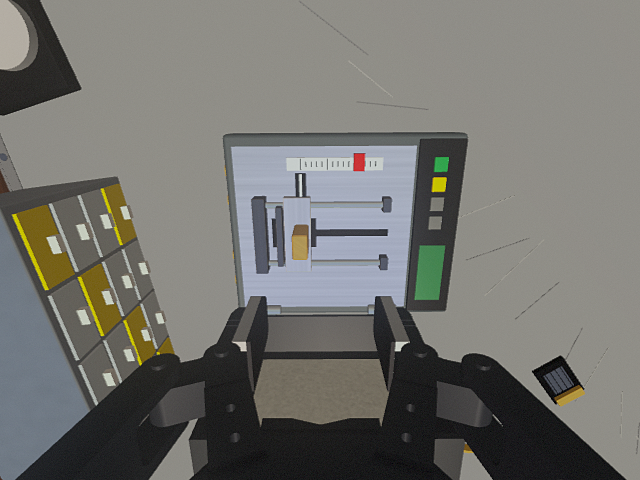

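Wrist view: brass post top at about (300,232), white pointer line at about (300.5,176), red index centred at (358.5,162). The hood rim lies out of the way below.

Run:
```python
from h import *
z=np.load("w2.npz");W=(z["K"],z["R"],z["t"]);O=H-EY*.085-EZ*.048
loc=lambda p:(np.array([(p-O)@EX,(p-O)@EY,p[2]])).round(4)
I=cv2.imread("pics/w2.png");h=cv2.cvtColor(I,cv2.COLOR_BGR2HSV)
m=cv2.inRange(h,(12,90,60),(25,255,255));m[:215]=0;m[270:]=0;m[:,:280]=0;m[:,320:]=0
ys,xs=np.nonzero(m);print("post",xs.min(),xs.max(),ys.min(),ys.max())
for r in range(ys.min(),ys.max()+1,4): print(r,xs[ys==r].min(),xs[ys==r].max(),I[r,300])
g=cv2.cvtColor(I,cv2.COLOR_BGR2GRAY)
for r in range(170,196,4): print(r,g[r,288:314])
for p,zz in (((300.5,176),.053),((300,230),.09)): print(loc(onz(W,p,zz)))
```

```text
post 292 307 225 259
225 296 306 [ 64  89 114]
229 294 307 [ 66  93 118]
233 293 307 [ 64  94 117]
237 292 307 [ 86 153 178]
241 292 307 [ 88 148 173]
245 292 307 [ 90 154 178]
249 292 307 [ 90 152 176]
253 292 307 [ 88 151 179]
257 293 307 [ 87 149 174]
170 [199 199 199 199 199 199 198 196 199 197 201 201 198 201 200 199 199 198
 199 198 199 198 198 198 199 198]
174 [171 171 171 173 172 178 172  59  46  46  81 169 201 191  37  50  46  77
 156 177 173 174 173 172 174 173]
178 [178 177 177 179 178 183 179  62  53  51  95 190 216 212  37  53  52  85
 164 184 179 178 178 178 178 180]
182 [174 175 173 174 173 177 176 106  48  49  72 158 219 210  48  54  56  83
 163 180 176 176 175 175 176 174]
186 [173 172 172 172 172 174 173 102  47  51  75 162 220 210  72  50  56  68
 133 180 175 174 173 174 174 174]
190 [173 173 173 173 173 173 176 141  44  54  74 161 219 208  73  52  53  68
 133 183 175 172 175 173 175 173]
194 [177 177 176 176 177 178 179 143  48  52  55 138 223 210  89  49  52  70
 138 188 180 178 176 175 175 174]
[ 0.0207 -0.0586  0.053 ]
[ 0.0199 -0.0177  0.09  ]
```

Run:
```python
from h import *
z=np.load("w2.npz");W=(z["K"],z["R"],z["t"]);O=H-EY*.085-EZ*.048
loc=lambda p:(np.array([(p-O)@EX,(p-O)@EY,p[2]])).round(4)
g=onz(W,(299.5,248),.09);l=loc(g);print(l)
x=.5*(l[0]+.0207)
t=O+EX*x+EY*l[1]+EZ*.135
robot.set_gripper(.042)
robot.line_to(t+EZ*.05,vel=.15)
print(robot.line_to(t,vel=.06,guard=6));st("down")
robot.set_gripper(0);o=st("grip");print(loc(np.array(o["tool_pos"])))
p=np.array(o["tool_pos"]);
print(robot.line_to(p-EX*.045,vel=.04));o=st("pulled");print(loc(np.array(o["tool_pos"])))
robot.pause(.2);W=cam("wrist");cv2.imwrite("pics/w3.png",robot.grab_frame("wrist"));np.savez("w3.npz",K=W[0],R=W[1],t=W[2])
cv2.imwrite("pics/side3.png",robot.grab_frame("side"))
```

```text
[ 0.0207 -0.0012  0.09  ]
False
down 14.26 [0.5927 0.1103 0.1355] [-1.6 -0.1 -0.1] 0.042
grip 14.62 [0.5925 0.1104 0.1356] [-1.5 -0.3  4.7] 0.013
[ 0.0208 -0.0011  0.1356]
False
pulled 15.89 [0.5496 0.1158 0.1357] [11.4 -1.9 -6.1] 0.0132
[-0.0225 -0.0014  0.1357]
```

View pics/w3.png

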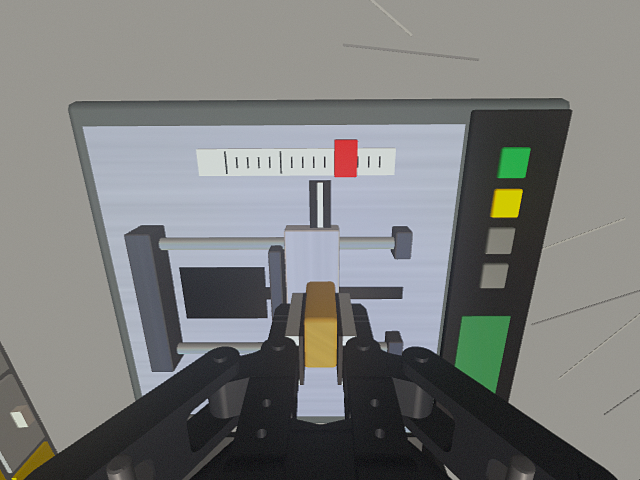

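The jaw is held. The white line is at column 320 (row 182) and the red index at about column 345, so there is a little way left. I'll measure the offset in the tester frame, pull the rest and check again.

```bash
cat >> h.py <<'E'
O=H-EY*.085-EZ*.048
loc=lambda p:(np.array([(p-O)@EX,(p-O)@EY,p[2]])).round(4)
def gap(I,W):
    h=cv2.cvtColor(I,cv2.COLOR_BGR2HSV)
    m=cv2.inRange(h,(0,170,80),(4,255,255))|cv2.inRange(h,(176,170,80),(180,255,255))
    c=max((c for c in cv2.findContours(m[:230],0,2)[0]),key=cv2.contourArea)
    x,y,w,hh=cv2.boundingRect(c); ys,xs=np.nonzero(m[y:y+hh,x:x+w]); 
    # top face of index: upper part; scanline rows averaged
    i=loc(onz(W,(x+xs.mean(),y+ys.mean()),.055))
    # white line between the dark pointer edges, rows 184-196
    g=cv2.cvtColor(I,cv2.COLOR_BGR2GRAY).astype(int); L=[]
    for r in range(186,215,4):
        d=np.nonzero(g[r,270:390]<90)[0]+270; a,b=d.min(),d.max()
        s=np.arange(a,b+1); wgt=np.clip(g[r,a:b+1]-110,0,None); L.append(loc(onz(W,((s*wgt).sum()/wgt.sum(),r),.053))[0])
    print("index",i,(x,y,w,hh),"line",np.round(L,4)); return i[0]-np.median(L)
E
python3 - <<'E'
from h import *
z=np.load("w3.npz");W=(z["K"],z["R"],z["t"])
d=gap(cv2.imread("pics/w3.png"),W);print("gap",d)
if -.02<d<-.004:
    p=np.array(robot.observe()["tool_pos"]);robot.line_to(p+EX*d,vel=.03);robot.pause(.3);o=st();
    for k in range(2):
        W=cam("wrist");I=robot.grab_frame("wrist");d=gap(I,W);print("gap",d)
        if k==0 and abs(d)>.0007 and abs(d)<.005: robot.line_to(np.array(robot.observe()["tool_pos"])+EX*d,vel=.02);robot.pause(.5)
    st()
    cv2.imwrite("pics/w4.png",I);S=robot.grab_frame("side")
    b=cv2.resize(S[90:250,230:390],None,fx=3,fy=3,interpolation=cv2.INTER_CUBIC)
    a=I[90:390,160:480]; c=np.zeros((480,800,3),np.uint8);c[:300,:320]=a;c[:480,320:]=b;cv2.imwrite("pics/fin.png",c)
E
```

```text
index [-0.0326 -0.0715  0.055 ] (335, 140, 22, 37) line [-0.0215 -0.0215 -0.0215 -0.0215 -0.0215 -0.0215 -0.0215 -0.0215]
gap -0.011099999999999999
 16.96 [0.5405 0.1168 0.1357] [13.2  0.5 -7.6] 0.013
index [-0.0327 -0.0716  0.055 ] (314, 140, 22, 37) line [-0.0307 -0.0307 -0.0307 -0.0307 -0.0307 -0.0307 -0.0307 -0.0307]
gap -0.0019999999999999983
index [-0.0327 -0.0716  0.055 ] (314, 140, 22, 37) line [-0.0307 -0.0307 -0.0307 -0.0307 -0.0307 -0.0307 -0.0307 -0.0307]
gap -0.0019999999999999983
 17.81 [0.5404 0.1168 0.1357] [12.9  0.6 -7.5] 0.0129
```

View pics/fin.png

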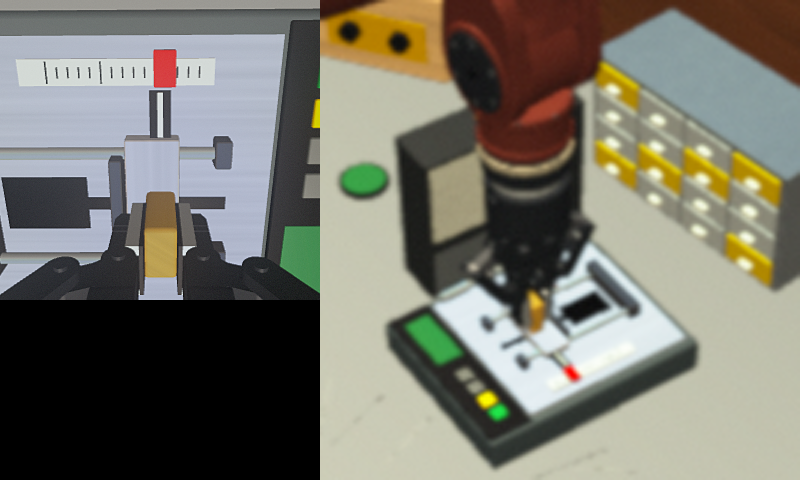

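The line lies inside the red index, 2 mm from its middle. The last small move was lost to the arm's steady lag under the spring load, so I'll add that to the command and re-check.

Run:
```python
from h import *
p=np.array(robot.observe()["tool_pos"]);robot.line_to(p-EX*.0038,vel=.02);robot.pause(.6);st()
d=gap(robot.grab_frame("wrist"),cam("wrist"));print("gap",d)
robot.pause(.4);d2=gap(robot.grab_frame("wrist"),cam("wrist"));o=st();print(np.abs(o["qvel"]).max())
if abs(d2)<.0022: robot.job_done();print("done")
```

```text
18.71 [0.5385 0.117  0.1357] [13.8 -0.6 -7.9] 0.0131
index [-0.0327 -0.0716  0.055 ] (309, 140, 22, 37) line [-0.0325 -0.0325 -0.0325 -0.0325 -0.0326 -0.0326 -0.0326 -0.0326]
gap -0.0001500000000000043
index [-0.0327 -0.0716  0.055 ] (309, 140, 22, 37) line [-0.0325 -0.0325 -0.0325 -0.0325 -0.0326 -0.0326 -0.0326 -0.0326]
 19.21 [0.5386 0.1171 0.1357] [13.4 -0.1 -9.4] 0.0125
0.11064477890545757
the job is handed in; nothing more can be done
done
```

I folded the hood up by its tab and left it standing upright by itself. I then pulled the spring jaw out by its grip post and handed the job in at about 19 s, with the gripper still holding the jaw open.

- **Jaw:** the last wrist-camera check put the white line within about 0.2 mm of the middle of the red index. The line held steady over the last 0.5 s, and the wrist force was about 13 N against the spring.
- **Red index:** it stayed at tester x = -32.7 mm throughout the pull (first reading -32.2 mm, before contact).
- **Hood:** I judged it from the side picture after release, where the tab was within about 2 px of its predicted place at 90°. The last side picture, taken before the final 2 mm pull, shows the hood still upright. The hood looked clear of the gripper there, though the arm hides part of it.
- **Bench parts:** none were in the arm's path, but I did not measure their positions afterwards.
- **Disagreements:** the housing corners gave the tester's origin about 5 mm off the estimate from the hood. I used the hood and tab, which the grasps confirmed. One 2 mm correction had no effect because of the arm's lag under load, so I repeated it with allowance.

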